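Turn the work-instruction panel to the next step

TASK

The step shown on the work-instruction stand is finished: put a fingertip under the tab of the top panel of the right-hand pile (right as the robot sees it), push that panel up and over the spine, and press it down until it lies flat on the left-hand pile. Only push it, never pinch or grip it. Turn that one panel only, so that the next one stays down on the right, and leave the other things on the bench where they are.

Things in the scene. Friction and masses are not known exactly. Their poses are not given: they have to be found in the camera images.
- stand: Dark steel desk stand screwed to the bench, its five grey A5 panels turn like book leaves. Origin on the bench under the middle of the spine; x along the spine (away from the robot at yaw 0), y left, z up. Desk 226 (x) by 240 mm (y), top 50 mm above the bench, lips at its edges y = +/-117 mm down to 32 mm. At each spine end (x = +/-112 mm) a bracket, 36 mm wide, rises to 79 mm.
- spine_mid (a point): Middle of the top panel's pivot line, on the spine, 63 mm above the bench; the line runs along the stand's x. Right pile (y negative), top down: top panel, next panel (its pivot line 58 mm above the bench), a fixed panel (53 mm). Left pile: two fixed panels (53 and 58 mm), so its upper face is 60 mm above the bench before the turn. Axes as the stand's.
- top_panel (a joint): Angle of the panel to turn, rad: 0 flat on the right pile, 1.57 upright, 3.14 (its stop) flat on the left pile; starts at 0 to 0.3. The panel is 4 mm thick, 210 mm along the spine, 155 mm from spine to outer edge, about 110 g; the pivot line lies in its middle plane. Stiff pivots: it stays at any angle where it is left, does not fall, and needs 1 to 2 N at the tab to turn.
- tab_edge (a point): Middle of the outer end of the top panel's tab, in its middle plane, 180 mm from the pivot line; moves with the panel. The tab is 60 mm long (along the spine), centred at x = 0, 4 mm thick, and stands 25 mm out of the panel's outer edge. Below it, from 155 mm outwards, there is only the bench. Its x is along the spine; z up at the start, down once turned.
- next_panel (a joint): Angle of the next panel, directly under the top one, rad: 0 = flat on the right pile. Starts at 0, must stay down; pivots as stiff. Same size as the top panel (155 mm from the spine, 4 mm thick), with its own 60 mm tab, also out to 180 mm, centred at x = +70 mm. The fixed panel below it has its tab at x = -70 mm; those of the left pile are at -70 and +70 mm.
- screwdriver: Loose screwdriver lying on the bench to the left of the stand, roughly parallel to the spine, under 40 mm high. Leave alone.
- label_roll: Loose roll of labels standing on its flat end, 76 mm across, 50 mm high, beyond the far end of the spine. Leave alone.
- spray_can: Loose spray can, 66 mm across, 160 mm tall, beyond the stand to the left. Leave alone.
- cup: Loose steel cup, 72 mm across, 85 mm high, beyond the stand to the right. Leave alone.

How it is judged (in metres and radians):
At the end, for the whole second after the job is handed in: The top panel lies flat on the left-hand pile (within 0.1 rad of its stop) and the next panel is still down on the right (under 0.08 rad) (value of joint top_panel above 3.04 rad and value of joint next_panel below 0.08 rad); the robot touches nothing.
It fails at once if the top panel is pinched: the fingers press on its upper and its lower face at once (over 1.5 N on each) ((contact force between the fingers and top_panel_c0 above 1.5 N or contact force between the fingers and top_panel_c1 above 1.5 N) and (contact force between the fingers and top_panel_c2 above 1.5 N or contact force between the fingers and top_panel_c3 above 1.5 N)).
It fails at once if the next panel is turned up with it (over 0.2 rad) (value of joint next_panel above 0.2 rad).
It fails at once if a bystander is moved more than 30 mm (distance of any of screwdriver, label_roll, spray_can, cup from where it was at the start of the episode above 0.03 m).
It also fails if it takes over 51 s, if anything falls off the work surface, if the arm or the gripper's body presses on something with over 40 N, if the wrist force passes 120 N, or if a joint passes its speed limit or range.

ROBOT

A 6-joint arm with a two-finger parallel gripper is mounted at the origin on the work surface. World frame = base frame: x ahead of the robot, y to its left, z up, the work surface at z = 0. Lengths are in m, angles in degrees, forces in N, time in s.
With the tool pointing down it reaches from about 0.375 to 0.9 m from the base axis. Payload 3.1 kg.
Tool frame: the origin (TCP) lies between the finger pads; the fingertips stand 22 mm ahead of it and the grasp point (between the pads) lies 3 mm ahead of it (bot.tip_extent is the distance from the TCP to the fingertips, in m); y points along the fingers, z is the direction in which the jaws open and shut, and the axes are right-handed (so a half turn about y gives the same grasp; the last joint's range is limited). The gripper opens to 87 mm and grips with 3 to 60 N. Pads are 19 mm wide; open, the fingers measure 117 mm over their backs; the gripper's body (75 mm by 190 mm) begins 51 mm behind the grasp point.
Start: joints at [58.871, 30.224, 82.088, -0, 67.689, -10.227], TCP at [0.223, 0.584, 0.245] pointing down, gripper open.
Joint ranges: [-176.69, 176.69], [-43.24, 126.21], [12.49, 139.97], [-82, 262], [0, 151.66], [-163.58, 163.58]. Speed limits (degrees/s): [159.86, 159.86, 180, 180, 180, 180].

INTERFACE

Orientations are given as a 3x3 rotation matrix whose columns are the frame's x, y, z axes.
In Python, from rig import bot, eyes, models gives the robot as it stands. The module is installed in compiled form; this text tells all that it offers.
- The arm moves only by the tool arm_command, never from a script. Its arguments are lists of equal length, an entry for each row: "translation": the shift along the tool's x, y, z each as a share of 0.08 m, from -1 to 1, a list of three; "rotation": the turn, a rotation vector about the tool's x, y, z each as a share of 60 degrees, from -1 to 1, a list of three; "grip": the closure, from -1 (fully open) to 1 (shut), so that 0 is half open. In form: {"translation": [[x, y, z], ...], "rotation": [[rx, ry, rz], ...], "grip": [grip, ...]}. A call has 1 to 5 rows; each row is the pose to reach, as a shift and turn from the pose commanded when the call began, along the tool's axes at that moment; what a row does not reach only later rows make up. A row lasts 1/10 s, in which the tool goes at most 50 mm and 8.59 degrees, less where a joint would pass 70% of its speed; a pose out of reach is approached as far as the arm can. A call with a number of a shift or a turn outside -1 to 1 is refused whole. A call with a gripper value outside its range is refused whole. The fingers move at their own pace and stop on an object; the grip force is fixed at half the most. Time passes only in rows, so rows that repeat a pose let the fingers close. It gives the time, the measured TCP pose, the force and the opening at its end, in the units of the state.
- bot.read_state(): the state, without advancing time (a new reading comes with each control period).
- eyes.capture(name): name is "scene" or "top" or "wrist"; returns a dict with "image" (384x512x3 uint8, blue, green, red), "mtx" (3x3 intrinsics, pixels), "rvec" (rotation vector, rad) and "tvec" (3), from world to camera coordinates, as OpenCV has them; the wrist camera has in their place "hand_eye" (4x4, takes a point from camera to tool coordinates, whose origin is the TCP and whose axes are the tool frame's). Camera axes: x right, y down, z forward; pixel columns grow to the right and rows downward; lengths in m; the calibration is good to about 2 mm. The wrist camera is an equidistant fisheye: a pixel r from the principal point sees the ray r / f radians off the axis. A picture is of the moment at which its call begins: read the wrist's pose just before it. There is no depth.
- bot.hand_in(): hands the job in, once; it reports no verdict.
Trained networks look in the newest picture that a camera, given by its name, has taken for a name from the list of things; names that differ only in an ending like _2 or _b are one class to them, and where a whole thing is asked for, a point or a joint stands for the part that bears it (a point fixed in the world has none). Each returns a list of dicts, best first, with "conf" (0 to 1); they miss things now and then, are a little off and sometimes report something else, mostly with a low value. They report only what shows in the picture. A call takes as long as a camera call.
- models.recognise(camera, thing): "extent" ([left, top, right, bottom] as shares, 0 to 1, of the picture: columns of its width, rows of its height, round what is visible of it).
- models.spot_point(camera, thing): "point" ([column, row] as shares, 0 to 1, of the picture: columns of its width, rows of its height: a listed point, or the origin of a listed thing).
The state is a dict: "time_s": time; "joint_positions": joint angles; "qvel": joint speeds; "tau": joint torques, N m; "position": TCP position; "tcp_rot": TCP orientation; "force": force on the tool from outside, world axes, zero at the start; "moment": the same for the moment, N m; "opening": opening from 0.0 (shut) to 1.0 (fully open).
Only numpy, scipy, OpenCV 4.12 (cv2) and the standard library are available. Lean on these libraries where they do the work, as an engineer would, in place of code of your own. Each camera call takes 0.05 s, during which the arm holds its last target. There are 200 camera calls.

## Working session

There is one attempt and no reset: what is moved stays moved. The work goes in short steps, Python scripts to look and compute and a tool call to move; the robot and the scene stay as the last step left them, time stands still between calls to the robot, and variables do not carry over. Pictures are saved under pics/ and viewed, about 8 in all and at most 12, crops included, and the job is handed in when it is done.

Besides the shell and the picture viewer there is one more tool, called after "Call:" in YAML: its name, and indented under it one key for each argument. arm_command: Moves the arm, as the interface text tells. Shift numbers are shares of 0.08 m and turn numbers shares of 60 degrees, none past 1 either way. Its arguments: {"type":"object","properties":{"translation":{"type":"array"},"rotation":{"type":"array"},"grip":{"type":"array"}},"required":["translation","rotation","grip"]}

```bash
mkdir -p pics
python3 - <<'E'
from rig import bot, eyes, models
import cv2, numpy as np
s=bot.read_state(); print(s['time_s'],s['position'],np.round(s['tcp_rot'],3),s['opening'],bot.tip_extent)
ims=[]
for n in ['scene','top']:
    c=eyes.capture(n); cv2.imwrite(f'pics/{n}0.png',c['image'])
    np.savez(f'{n}.npz',K=c['mtx'],r=c['rvec'],t=c['tvec'])
    R=cv2.Rodrigues(c['rvec'])[0]; print(n,'cam pos',-R.T@np.ravel(c['tvec']), c['mtx'].tolist())
    for th in ['spine_mid','tab_edge','stand','screwdriver','label_roll','spray_can','cup']:
        p=models.spot_point(n,th); print(th,[(np.round(np.array(q['point'])*[512,384],1).tolist(),round(q['conf'],2)) for q in p[:2]])
    ims.append(c['image'])
E
ls
```

```text
0.0 [0.22262454 0.58330352 0.24359611] [[ 0.934 -0.001  0.357]
 [-0.357 -0.002  0.934]
 [-0.    -1.    -0.002]] 0.9999427631071164 0.022
scene cam pos [1.14383525 0.30388011 0.98411257] [[488.6128304914374, 0.0, 263.75962401142016], [0.0, 488.6128304914374, 196.85400824561486], [0.0, 0.0, 1.0]]
spine_mid [([280.2, 163.1], 0.87)]
tab_edge []
stand [([285.2, 178.4], 0.72)]
screwdriver [([381.2, 243.6], 0.66)]
label_roll [([227.2, 231.0], 0.94)]
spray_can [([283.1, 281.4], 0.8)]
cup [([185.4, 200.4], 0.57)]
top cam pos [0.46352086 0.0528787  0.93438179] [[429.05444922993183, 0.0, 253.34199588386394], [0.0, 429.05444922993183, 197.80973443944586], [0.0, 0.0, 1.0]]
spine_mid [([254.9, 250.8], 0.93)]
tab_edge [([347.7, 268.6], 0.87)]
stand [([254.8, 249.2], 0.62)]
screwdriver [([128.6, 220.0], 0.74)]
label_roll [([275.9, 167.5], 0.87)]
spray_can [([207.8, 144.7], 0.95)]
cup [([336.9, 182.4], 0.58)]
pics
scene.npz
top.npz
```

View pics/scene0.png

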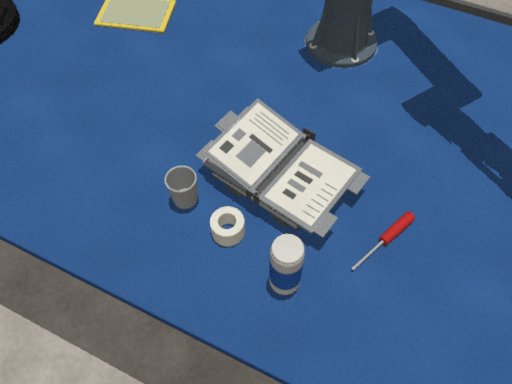

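View pics/top0.png

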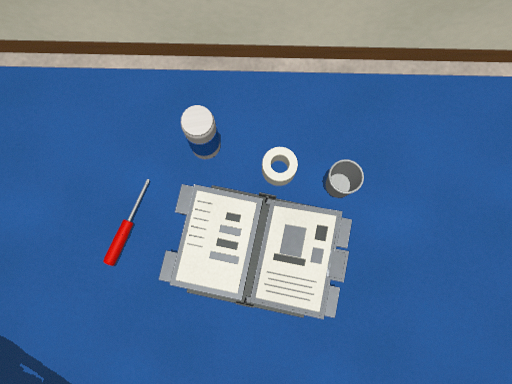

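The scene picture shows the stand at about (283,165) with the robot base at the top. In the top picture the spine runs from (264,197) to (249,303), and the right-hand tabs are at (343,232), (340,265) and (332,300). The middle one is the top panel's. I'll zoom in on the top view for precise points.

```bash
cat > h.py <<'E'
import numpy as np, cv2
def cam(n):
    d=np.load(f'{n}.npz'); return d['K'],d['r'],d['t']
def ray(n,uv):
    K,r,t=cam(n); R=cv2.Rodrigues(r)[0]
    return -R.T@t.ravel(), R.T@np.linalg.inv(K)@np.array([uv[0],uv[1],1.])
def atz(n,uv,z):
    o,d=ray(n,uv); return o+d*(z-o[2])/d[2]
def proj(n,P):
    K,r,t=cam(n); return cv2.projectPoints(np.float64(P).reshape(-1,1,3),r,t,K,None)[0].reshape(-1,2)
E
python3 - <<'E'
from h import *
for n,uv in [('top',(254.9,250.8)),('scene',(280.2,163.1))]: print(n,atz(n,uv,.063))
print('stand',atz('top',(254.8,249.2),.0))
for z in(.06,.063,.08,.1,.115):print('tab',z,atz('top',(347.7,268.6),z))
for k,uv,z in [('screw',(128.6,220),.015),('roll',(275.9,167.5),.025),('can',(207.8,144.7),.08),('cup',(336.9,182.4),.04)]: print(k,atz('top',uv,z))
a=cv2.imread('pics/top0.png')[180:325,155:360]; cv2.imwrite('pics/c.png',cv2.resize(a,None,fx=3.9,fy=3.9,interpolation=cv2.INTER_CUBIC))
E
```

```text
top [0.51978583 0.04991521 0.063     ]
scene [0.52393317 0.04602703 0.063     ]
stand [0.52729701 0.04999003 0.        ]
tab 0.06 [ 0.48843274 -0.13749727  0.06      ]
tab 0.063 [ 0.48834727 -0.13684409  0.063     ]
tab 0.08 [ 0.48786293 -0.13314274  0.08      ]
tab 0.1 [ 0.48729311 -0.12878821  0.1       ]
tab 0.115 [ 0.48686575 -0.12552232  0.115     ]
screw [0.58307473 0.32376203 0.015     ]
roll [0.7043465  0.00768004 0.025     ]
can [0.73548271 0.15228711 0.08      ]
cup [ 0.67039718 -0.12227935  0.04      ]
```

View pics/c.png

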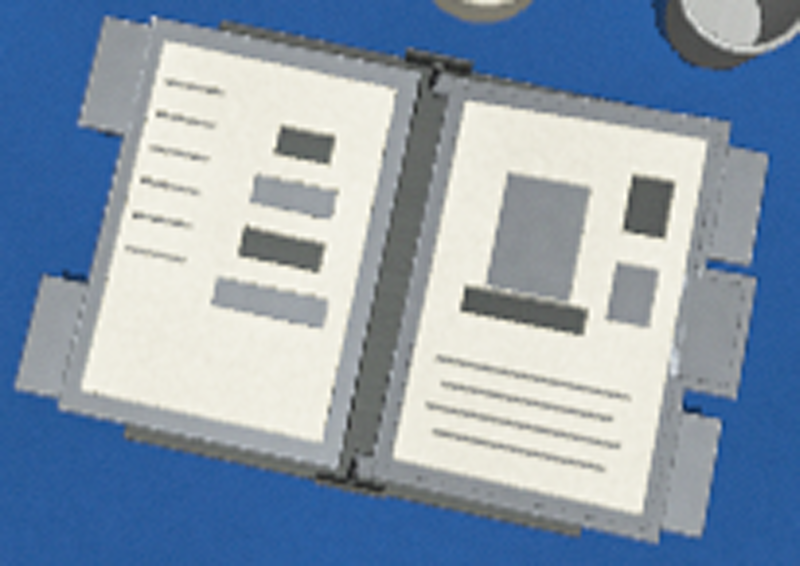

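The crop shows the panel corners and all the tabs clearly. The top panel's outer corners are at about crop (730,122) and (658,540), and its tab's corners at (755,278) and (737,398). Next I'll fit the stand pose and the panel angle.

```bash
cat > fit.py <<'E'
from h import *
from scipy.optimize import least_squares
fixed=[((155,20),(.105,.155,.06)),((62,407),(-.105,.155,.06)),((107,17),(.1,.18,.06)),((80,127),(.04,.18,.06)),
((768,155),(.1,-.18,.06)),((752,265),(.04,-.18,.06)),((720,420),(-.04,-.18,.055)),((700,537),(-.1,-.18,.055))]
mov=[((730,122),(.105,.155)),((658,540),(-.105,.155)),((755,278),(.03,.18)),((737,398),(-.03,.18))]
px=np.array([f[0] for f in fixed]+[m[0] for m in mov],float); px=(px+.5)/3.9-.5+[155,180]
def W(p,L):
    c,s=np.cos(p[2]),np.sin(p[2]); L=np.array(L,float)
    return np.c_[p[0]+c*L[:,0]-s*L[:,1],p[1]+s*L[:,0]+c*L[:,1],L[:,2]]
def pan(x,r,th,off=.002): return (x,-r*np.cos(th)+off*np.sin(th)*1.0,.063+r*np.sin(th)+off*np.cos(th))
def res(p):
    L=[f[1] for f in fixed]+[pan(*m[1],p[3]) for m in mov]
    return (proj('top',W(p,L))-px).ravel()
if __name__=='__main__':
    r=least_squares(res,[.52,.05,-.14,.1],x_scale=[.01,.01,.01,.1])
    p=r.x; print(p,np.degrees(p[2])); print(np.round(r.fun.reshape(-1,2),1).tolist())
    J=np.linalg.inv(r.jac.T@r.jac); print(np.sqrt(np.diag(J))*.7)
    np.save('p.npy',p)
    print('tab',W(p,[pan(0,.18,p[3],0)]))
    for k,w in [('screw',(.583,.324)),('roll',(.704,.008)),('can',(.735,.152)),('cup',(.670,-.122))]:
        c,s=np.cos(p[2]),np.sin(p[2]); d=np.array(w)-p[:2]; print(k,'in stand',c*d[0]+s*d[1],-s*d[0]+c*d[1])
E
python3 fit.py
```

```text
[ 0.52404245  0.04725695 -0.18561781  0.21399718] -10.635116852933631
[[-0.5, -0.8], [-1.0, 0.5], [-0.5, -0.1], [-0.4, -0.5], [0.4, -0.3], [-0.4, 0.2], [0.7, -0.2], [0.7, 0.1], [0.4, 0.1], [0.1, 0.7], [0.5, -0.1], [-0.1, 0.2]]
[0.00045015 0.00040821 0.0023188  0.03881586]
tab [[ 0.49158052 -0.12561579  0.10122617]]
screw in stand 0.006870826418522449 0.2828701106268822
roll in stand 0.184111327930265 -0.005370768888612536
can in stand 0.1880030812582298 0.14187682618863914
cup in stand 0.17468735467847568 -0.13941251137262217
```

Fit: stand at (0.524, 0.047), yaw −10.6°, panel angle about 0.21 rad, so the tab is at roughly (0.492, −0.126, 0.101). The plan is to keep the fingers shut and point the tool down at 45° towards the spine. The tip goes under the tab from the right at x'=0, follows the arc, then presses down on the left. First comes the free-space transit.

Call:
arm_command:
  translation:
    - [1, -0.27, -0.9]
    - [1, -0.27, -0.9]
    - [1, -0.27, -0.9]
    - [1, -0.27, -0.9]
  rotation:
    - [0, 0, 0]
    - [0, 0, 0]
    - [0, 0, 0]
    - [0, 0, 0]
  grip: [1, 1, 1, 1]

```text
time_s: 1.2
position: [0.2729, 0.4872, 0.2669]
tcp_rot: [[0.933, 0.001, 0.36], [-0.36, 0.001, 0.933], [0.0, -1.0, 0.001]]
force: [-0.1, 0.9, -0.7]
opening: 0.722
```

Call:
arm_command:
  translation:
    - [1, -0.27, -0.9]
    - [1, -0.27, -0.9]
    - [1, -0.27, -0.9]
    - [1, -0.27, -0.9]
  rotation:
    - [0, 0, 0]
    - [0, 0, 0]
    - [0, 0, 0]
    - [0, 0, 0]
  grip: [1, 1, 1, 1]

```text
time_s: 1.6
position: [0.3217, 0.3926, 0.2881]
tcp_rot: [[0.933, 0.001, 0.359], [-0.359, 0.002, 0.933], [0.0, -1.0, 0.002]]
force: [-0.9, 0.4, -0.2]
opening: 0.356
```

Call:
arm_command:
  translation:
    - [1, -0.27, -0.9]
    - [1, -0.27, -0.9]
    - [1, -0.27, -0.9]
    - [1, -0.27, -0.9]
  rotation:
    - [0, 0, 0]
    - [0, 0, 0]
    - [0, 0, 0]
    - [0, 0, 0]
  grip: [1, 1, 1, 1]

```text
time_s: 2.0
position: [0.3707, 0.2972, 0.3094]
tcp_rot: [[0.934, 0.0, 0.358], [-0.358, 0.001, 0.934], [-0.0, -1.0, 0.001]]
force: [-0.2, 0.8, 0.3]
opening: 0.034
```

Call:
arm_command:
  translation:
    - [1, -0.27, -0.9]
    - [1, -0.27, -0.9]
    - [1, -0.27, -0.9]
    - [1, -0.27, -0.9]
  rotation:
    - [0, 0, 0]
    - [0, 0, 0]
    - [0, 0, 0]
    - [0, 0, 0]
  grip: [1, 1, 1, 1]

```text
time_s: 2.4
position: [0.4195, 0.2016, 0.3308]
tcp_rot: [[0.934, -0.0, 0.358], [-0.358, 0.001, 0.934], [-0.001, -1.0, 0.001]]
force: [-0.4, -0.1, -0.3]
opening: 0.007
```

Call:
arm_command:
  translation:
    - [0, 0, 0]
    - [0, 0, 0]
    - [0, 0, 0]
    - [0, 0, 0]
    - [0, 0, 0]
  rotation:
    - [0, 0.7, 0]
    - [0, 0.7, 0]
    - [0, 0.7, 0]
    - [0, 0.7, 0]
    - [0, 0.7, 0]
  grip: [1, 1, 1, 1, 1]

```text
time_s: 2.9
position: [0.4174, 0.2034, 0.3301]
tcp_rot: [[0.453, -0.002, 0.891], [-0.891, 0.001, 0.453], [-0.002, -1.0, -0.002]]
force: [0.9, 0.8, -0.2]
opening: 0.007
```

Call:
arm_command:
  translation:
    - [0, 0, 0]
    - [0, 0, 0]
    - [0, 0, 0]
    - [0, 0, 0]
    - [0, 0, 0]
  rotation:
    - [0, 0.63, 0]
    - [0, 0.63, 0]
    - [0, 0.63, 0]
    - [0, 0.63, 0]
    - [0, 0.63, 0]
  grip: [1, 1, 1, 1, 1]

```text
time_s: 3.4
position: [0.4174, 0.2034, 0.3301]
tcp_rot: [[-0.186, -0.002, 0.982], [-0.982, 0.001, -0.186], [-0.001, -1.0, -0.003]]
force: [0.6, -0.1, -0.4]
opening: 0.0
```

Call:
arm_command:
  translation:
    - [0.9, 0, 0.28]
    - [0.9, 0, 0.28]
    - [0.9, 0, 0.28]
  rotation:
    - [0, 0, 0]
    - [0, 0, 0]
    - [0, 0, 0]
  grip: [1, 1, 1]

```text
time_s: 3.7
position: [0.4271, 0.1264, 0.3302]
tcp_rot: [[-0.186, -0.002, 0.983], [-0.983, 0.0, -0.186], [-0.0, -1.0, -0.002]]
force: [0.7, -0.1, 0.1]
opening: 0.004
```

Call:
arm_command:
  translation:
    - [0.9, 0, 0.28]
    - [0.9, 0, 0.28]
    - [0.9, 0, 0.28]
  rotation:
    - [0, 0, 0]
    - [0, 0, 0]
    - [0, 0, 0]
  grip: [1, 1, 1]

```text
time_s: 4.0
position: [0.4367, 0.0513, 0.3305]
tcp_rot: [[-0.187, -0.001, 0.982], [-0.982, 0.001, -0.187], [-0.001, -1.0, -0.001]]
force: [-0.2, 0.0, -0.3]
opening: 0.004
```

Call:
arm_command:
  translation:
    - [0.9, 0, 0.28]
    - [0.9, 0, 0.28]
    - [0.9, 0, 0.28]
  rotation:
    - [0, 0, 0]
    - [0, 0, 0]
    - [0, 0, 0]
  grip: [1, 1, 1]

```text
time_s: 4.3
position: [0.4459, -0.0237, 0.3306]
tcp_rot: [[-0.187, 0.0, 0.982], [-0.982, 0.001, -0.187], [-0.001, -1.0, -0.0]]
force: [-0.6, 0.4, -0.0]
opening: 0.005
```

Call:
arm_command:
  translation:
    - [0.9, 0, 0.28]
    - [0.9, 0, 0.28]
    - [0.9, 0, 0.28]
  rotation:
    - [0, 0, 0]
    - [0, 0, 0]
    - [0, 0, 0]
  grip: [1, 1, 1]

```text
time_s: 4.6
position: [0.4548, -0.0988, 0.3306]
tcp_rot: [[-0.187, 0.0, 0.982], [-0.982, 0.001, -0.187], [-0.001, -1.0, 0.0]]
force: [-1.1, -0.1, -0.3]
opening: 0.004
```

Call:
arm_command:
  translation:
    - [0.9, 0, 0.28]
    - [0.9, 0, 0.28]
    - [0.9, 0, 0.28]
  rotation:
    - [0, 0, 0]
    - [0, 0, 0]
    - [0, 0, 0]
  grip: [1, 1, 1]

```text
time_s: 4.9
position: [0.4636, -0.1737, 0.3306]
tcp_rot: [[-0.187, 0.001, 0.982], [-0.982, 0.001, -0.187], [-0.001, -1.0, 0.0]]
force: [-0.3, 0.5, -0.0]
opening: 0.004
```

Call:
arm_command:
  translation:
    - [0.9, 0, 0.28]
    - [0.9, 0, 0.28]
    - [0.9, 0, 0.28]
  rotation:
    - [0, 0, 0]
    - [0, 0, 0]
    - [0, 0, 0]
  grip: [1, 1, 1]

```text
time_s: 5.2
position: [0.4722, -0.2485, 0.3305]
tcp_rot: [[-0.186, 0.0, 0.982], [-0.982, 0.001, -0.186], [-0.001, -1.0, 0.0]]
force: [-0.2, 1.5, -0.9]
opening: 0.009
```

Call:
arm_command:
  translation:
    - [0, 0, 0]
    - [0, 0, 0]
    - [0, 0, 0]
  rotation:
    - [0, 0, 0.33]
    - [0, 0, 0.33]
    - [0, 0, 0.33]
  grip: [1, 1, 1]

```text
time_s: 5.5
position: [0.4714, -0.2466, 0.3306]
tcp_rot: [[-0.175, 0.063, 0.983], [-0.922, 0.339, -0.185], [-0.345, -0.939, -0.001]]
force: [-1.2, -0.8, -0.1]
opening: 0.004
```

```bash
python3 -c "
from rig import bot
s=bot.read_state(); print(s['position'],s['tcp_rot'],s['joint_positions'])"
```

```text
[ 0.47137275 -0.24658582  0.33060903] [[-0.17459574  0.06263971  0.98264571]
 [-0.92233722  0.33895225 -0.18548701]
 [-0.34468883 -0.93871595 -0.00140468]] [-48.32714369  21.62066379  85.46245435  15.83628492  85.78179267
 -40.5869422 ]
```

Call:
arm_command:
  translation:
    - [0, 0, 0]
    - [0, 0, 0]
    - [0, 0, 0]
    - [0, 0, 0]
  rotation:
    - [0, 0, 0.45]
    - [0, 0, 0.45]
    - [0, 0, 0.45]
    - [0, 0, 0.45]
  grip: [1, 1, 1, 1]

```text
time_s: 5.9
position: [0.4709, -0.2471, 0.329]
tcp_rot: [[-0.13, 0.133, 0.983], [-0.667, 0.721, -0.186], [-0.733, -0.68, -0.005]]
force: [0.1, -0.2, -0.7]
opening: 0.002
```

Run:
```python
from rig import bot,eyes,models
import cv2,numpy as np
s=bot.read_state(); print(s['position'],s['joint_positions'])
np.savez('wp.npz',p=s['position'],R=s['tcp_rot'])
c=eyes.capture('wrist'); cv2.imwrite('pics/w1.png',c['image']); print(c['mtx'].tolist(),np.round(c['hand_eye'],4).tolist())
np.savez('wrist.npz',K=c['mtx'],H=c['hand_eye'])
print([(np.array(q['point'])*[512,384],q['conf']) for q in models.spot_point('wrist','tab_edge')])
```

```text
[ 0.47092357 -0.24714532  0.32899441] [-56.39805019  30.67814857  82.33870356  31.48967973 102.67222615
 -48.62079282]
[[297.3186396354542, 0.0, 252.34996156973574], [0.0, 297.3186396354542, 193.28843338543584], [0.0, 0.0, 1.0]] [[-0.0001, 0.9677, 0.2521, -0.0686], [-0.0012, -0.2521, 0.9677, -0.141], [1.0, -0.0002, 0.0012, 0.0014], [0.0, 0.0, 0.0, 1.0]]
[(array([253.0816, 229.0176]), 0.79)]
```

View pics/w1.png

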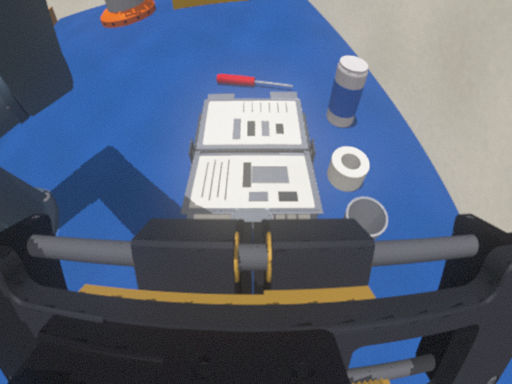

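The wrist view shows the top panel's outer edge running from about (183,212) to (321,212). The shut fingertips at (252,215) are centred on the tab. Now I'll cross-check the panel angle by projecting the model into this picture.

```bash
cat >> h.py <<'E'
def wproj(P,f='wp.npz'):
    s=np.load(''+f); w=np.load('wrist.npz'); H=w['H']; K=w['K']
    T=(np.asarray(P)-s['p'])@s['R']; C=(T-H[:3,3])@H[:3,:3]
    a=np.arctan2(np.hypot(C[:,0],C[:,1]),C[:,2]); b=np.arctan2(C[:,1],C[:,0])
    return np.c_[K[0,2]+K[0,0]*a*np.cos(b),K[1,2]+K[0,0]*a*np.sin(b)]
E
python3 - <<'E'
from fit import *
p=np.load('p.npy')
print('left pile corners/fixed tabs',np.round(wproj(W(p,[(.105,.155,.06),(-.105,.155,.06),(.1,-.18,.06)])),1).tolist())
for th in (0,.1,.2,.3): print(th,np.round(wproj(W(p,[pan(-.105,.155,th),pan(.105,.155,th),pan(0,.18,th)])),1).tolist())
a=cv2.imread('pics/w1.png')[60:240,160:350]; cv2.imwrite('pics/w1c.png',cv2.resize(a,None,fx=4,fy=4)[:600] if 0 else cv2.resize(a,None,fx=3.3,fy=3.3))
E
```

```text
left pile corners/fixed tabs [[298.6, 98.7], [203.0, 99.2], [315.8, 242.1]]
0 [[183.3, 226.5], [317.9, 226.1], [250.5, 241.8]]
0.1 [[181.3, 221.4], [319.8, 221.0], [250.3, 236.2]]
0.2 [[179.3, 215.2], [321.5, 214.7], [250.2, 229.1]]
0.3 [[177.5, 207.8], [323.2, 207.3], [250.1, 220.4]]
```

View pics/w1c.png

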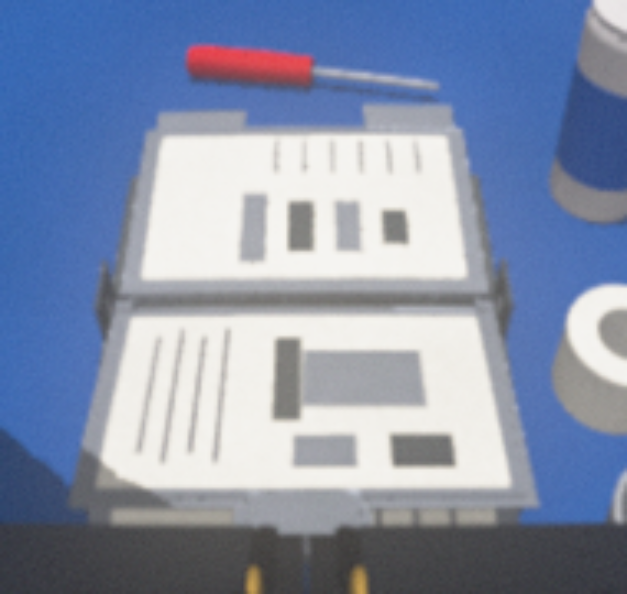

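The picture agrees with a panel angle of about 0.22 rad, and the fingertip is centred on the tab. Now I descend outside the tab and slide the tip in beneath it along the tool axis.

Call:
arm_command:
  translation:
    - [0.42, 0.7, 0]
    - [0.42, 0.7, 0]
    - [0.42, 0.7, 0]
  rotation:
    - [0, 0, 0]
    - [0, 0, 0]
    - [0, 0, 0]
  grip: [1, 1, 1]

```text
time_s: 6.3
position: [0.4741, -0.2275, 0.2677]
tcp_rot: [[-0.127, 0.131, 0.983], [-0.672, 0.718, -0.182], [-0.73, -0.683, -0.003]]
force: [-0.5, 0.5, 0.5]
opening: 0.004
```

Call:
arm_command:
  translation:
    - [0.42, 0.7, 0]
    - [0.42, 0.7, 0]
    - [0.42, 0.7, 0]
  rotation:
    - [0, 0, 0]
    - [0, 0, 0]
    - [0, 0, 0]
  grip: [1, 1, 1]

```text
time_s: 6.6
position: [0.4777, -0.2118, 0.2055]
tcp_rot: [[-0.126, 0.133, 0.983], [-0.672, 0.717, -0.183], [-0.729, -0.684, -0.001]]
force: [0.7, 0.5, -0.6]
opening: 0.005
```

Call:
arm_command:
  translation:
    - [0.42, 0.7, 0]
    - [0.42, 0.7, 0]
    - [0.42, 0.7, 0]
  rotation:
    - [0, 0, 0]
    - [0, 0, 0]
    - [0, 0, 0]
  grip: [1, 1, 1]

```text
time_s: 6.9
position: [0.4809, -0.1952, 0.1427]
tcp_rot: [[-0.127, 0.133, 0.983], [-0.671, 0.718, -0.184], [-0.73, -0.683, -0.002]]
force: [-0.2, 0.7, 0.3]
opening: 0.008
```

```bash
cat > st.py <<'E'
from rig import bot
from h import *
p=np.load('p.npy'); s=bot.read_state(); c,sn=np.cos(p[2]),np.sin(p[2])
d=s['position'][:2]-p[:2]; R=np.array([[c,sn,0],[-sn,c,0],[0,0,1]])
T=R@s['tcp_rot']; P=np.array([c*d[0]+sn*d[1],-sn*d[0]+c*d[1],s['position'][2]])
print('t',s['time_s'],'stand P',np.round(P,4),'a',np.degrees(np.arctan2(-T[2,1],T[1,1])),'F',np.round(R@s['force'],1)); print(np.round(T,3).tolist())
print('J',np.round(s['joint_positions'],1)); y=T[:,1]; n=-T[:,0]
print('U',np.round(P+.022*y+.0095*n,4),'L',np.round(P+.022*y-.0095*n,4))
E
python3 st.py
```

```text
t 6.9 stand P [ 0.0023 -0.2463  0.1427] a 43.09121916580051 F [-0.3  0.6  0.3]
[[-0.001, -0.001, 1.0], [-0.683, 0.73, 0.0], [-0.73, -0.683, -0.002]]
J [-52.7  43.4  93.9  33.3  80.2 -59.2]
U [ 0.0023 -0.2237  0.1346] L [ 0.0023 -0.2367  0.1207]
```

Call:
arm_command:
  translation:
    - [0.05, 0.3, 0]
    - [0.05, 0.5, 0]
    - [0.05, 0.75, 0]
    - [0.05, 1, 0]
    - [0.05, 1, 0]
  rotation:
    - [0, 0, 0]
    - [0, 0, 0]
    - [0, 0, 0]
    - [0, 0, 0]
    - [0, 0, 0]
  grip: [1, 1, 1, 1, 1]

```text
time_s: 7.4
position: [0.4915, -0.1406, 0.0859]
tcp_rot: [[-0.126, 0.134, 0.983], [-0.672, 0.717, -0.184], [-0.73, -0.684, -0.0]]
force: [0.2, -0.4, -0.3]
opening: 0.006
```

```bash
python3 st.py
python3 - <<'E'
from rig import bot,eyes
import cv2,numpy as np
c=eyes.capture('scene'); a=c['image'][70:220,160:380]; b=eyes.capture('wrist')['image'][60:250,130:370]
f=lambda i:cv2.resize(i,(500,int(500*i.shape[0]/i.shape[1])),interpolation=cv2.INTER_CUBIC)
a,b=f(a),f(b); h=min(a.shape[0],b.shape[0]); cv2.imwrite('pics/s2.png',cv2.resize(np.hstack([a[:h],b[:h]]),None,fx=.8,fy=.8))
E
```

```text
t 7.4 stand P [ 0.0027 -0.1907  0.0859] a 43.127893605567884 F [ 0.2 -0.4 -0.3]
[[0.0, -0.001, 1.0], [-0.684, 0.73, 0.001], [-0.73, -0.684, -0.0]]
J [-48.4  47.8  98.5  37.5  71.3 -62.4]
U [ 0.0027 -0.1681  0.0778] L [ 0.0027 -0.1811  0.0639]
```

View pics/s2.png

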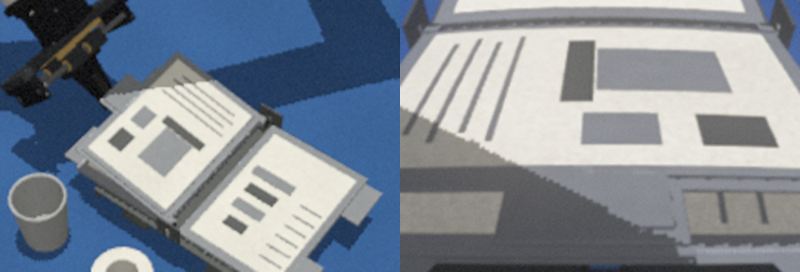

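The left half (scene view) shows the gripper at the right-hand tab. In the right half (wrist view) the tab, at composite x 505–685, covers the fingertips, so the tip is beneath it and there is no contact force yet. Next I compute the arc waypoints.

```bash
cat > arc.py <<'E'
import numpy as np,sys
a=np.radians(43.1); d=np.array([np.cos(a),-np.sin(a)]); n=np.array([np.sin(a),np.cos(a)])
def tcp(th,r=.168):
    rad=np.array([-np.cos(th),np.sin(th)]); m=np.array([np.sin(th),np.cos(th)]); piv=np.array([0,.063])
    if th<a: U=piv+.18*rad-.002*m+.012*d
    else:
        U=piv+r*rad-.002*m
        if np.cos(th-a)<0: U=U+.019*n*min(1,max(0,(th-a-np.pi/2)/.3))*0; U=piv+r*rad-.002*m+.019*n  # L corner leads
    return U-.022*d-.0095*n
def rows(P0,ths,r=.168):
    for t in ths:
        D=tcp(t,r)-P0; print(round(t,2),np.round(tcp(t,r),4),'x %.2f y %.2f'%(-D@n/.08,D@d/.08))
if __name__=='__main__':
    P0=np.array([float(sys.argv[1]),float(sys.argv[2])]); r=float(sys.argv[4]) if len(sys.argv)>4 else .168
    for seg in sys.argv[3].split(';'):
        t=[float(q) for q in seg.split(',')]; rows(P0,t,r); P0=tcp(t[-1],r); print('--')
E
python3 arc.py -.1907 .0859 ".22,.3,.38,.46,.54;.62,.70,.78,.86,.94;1.02,1.1,1.18,1.26,1.34;1.42,1.5,1.58,1.66,1.74"
```

```text
0.22 [-0.1899  0.1002] x -0.14 y -0.11
0.3 [-0.1863  0.1142] x -0.30 y -0.20
0.38 [-0.1817  0.1278] x -0.46 y -0.28
0.46 [-0.176  0.141] x -0.63 y -0.34
0.54 [-0.1692  0.1537] x -0.80 y -0.38
--
0.62 [-0.1615  0.1659] x -0.18 y -0.03
0.7 [-0.1528  0.1773] x -0.36 y -0.05
0.78 [-0.1434  0.1878] x -0.53 y -0.06
0.86 [-0.1337  0.1971] x -0.70 y -0.05
0.94 [-0.1233  0.2056] x -0.87 y -0.02
--
1.02 [-0.1122  0.2132] x -0.16 y 0.04
1.1 [-0.1005  0.2199] x -0.32 y 0.08
1.18 [-0.0884  0.2257] x -0.48 y 0.15
1.26 [-0.0758  0.2304] x -0.63 y 0.22
1.34 [-0.0629  0.2342] x -0.78 y 0.31
--
1.42 [-0.0498  0.2369] x -0.14 y 0.10
1.5 [-0.0364  0.2385] x -0.27 y 0.20
1.58 [-0.023   0.2391] x -0.39 y 0.32
1.66 [-0.0096  0.2386] x -0.50 y 0.45
1.74 [0.0038 0.237 ] x -0.60 y 0.58
--
```

Call:
arm_command:
  translation:
    - [-0.14, -0.11, 0]
    - [-0.3, -0.2, 0]
    - [-0.46, -0.28, 0]
    - [-0.63, -0.34, 0]
    - [-0.8, -0.38, 0]
  rotation:
    - [0, 0, 0]
    - [0, 0, 0]
    - [0, 0, 0]
    - [0, 0, 0]
    - [0, 0, 0]
  grip: [1, 1, 1, 1, 1]

```text
time_s: 8.0
position: [0.4957, -0.1207, 0.154]
tcp_rot: [[-0.126, 0.137, 0.982], [-0.674, 0.715, -0.186], [-0.728, -0.686, 0.002]]
force: [0.1, -1.4, -1.0]
opening: 0.005
```

```bash
python3 st.py
python3 - <<'E'
from rig import bot,eyes
import cv2,numpy as np
c=eyes.capture('scene'); a=c['image'][70:220,160:380]; b=eyes.capture('wrist')['image'][60:250,130:370]
f=lambda i:cv2.resize(i,(500,int(500*i.shape[0]/i.shape[1])),interpolation=cv2.INTER_CUBIC)
a,b=f(a),f(b); h=min(a.shape[0],b.shape[0]); cv2.imwrite('pics/s3.png',cv2.resize(np.hstack([a[:h],b[:h]]),None,fx=.8,fy=.8))
E
```

```text
t 8.0 stand P [ 0.0031 -0.1703  0.154 ] a 43.2974271806946 F [ 0.3 -1.4 -1. ]
[[0.0, 0.003, 1.0], [-0.686, 0.728, -0.002], [-0.728, -0.686, 0.002]]
J [-46.7  40.6  99.2  37.5  75.7 -57.4]
U [ 0.0032 -0.1477  0.1458] L [ 0.0032 -0.1608  0.1319]
```

View pics/s3.png

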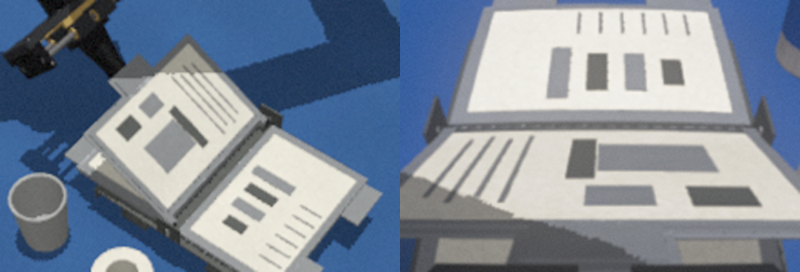

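The top panel is clearly up at about 0.5 rad, and the next panel (grey, tab in place) is still down beneath it. The contact force is about 1.7 N. I'll continue along the arc.

Call:
arm_command:
  translation:
    - [-0.18, -0.03, 0]
    - [-0.36, -0.05, 0]
    - [-0.53, -0.06, 0]
    - [-0.7, -0.05, 0]
    - [-0.87, -0.02, 0]
  rotation:
    - [0, 0, 0]
    - [0, 0, 0]
    - [0, 0, 0]
    - [0, 0, 0]
    - [0, 0, 0]
  grip: [1, 1, 1, 1, 1]

```text
time_s: 8.6
position: [0.5039, -0.0737, 0.2049]
tcp_rot: [[-0.127, 0.135, 0.983], [-0.673, 0.716, -0.185], [-0.729, -0.684, -0.0]]
force: [-0.1, -1.3, 0.4]
opening: 0.008
```

Call:
arm_command:
  translation:
    - [-0.16, 0.04, 0]
    - [-0.32, 0.08, 0]
    - [-0.48, 0.15, 0]
    - [-0.63, 0.22, 0]
    - [-0.78, 0.31, 0]
  rotation:
    - [0, 0, 0]
    - [0, 0, 0]
    - [0, 0, 0]
    - [0, 0, 0]
    - [0, 0, 0]
  grip: [1, 1, 1, 1, 1]

```text
time_s: 9.1
position: [0.5153, -0.0139, 0.233]
tcp_rot: [[-0.127, 0.135, 0.983], [-0.673, 0.716, -0.186], [-0.729, -0.684, 0.0]]
force: [0.3, -0.9, 0.2]
opening: 0.006
```

```bash
python3 st.py
python3 - <<'E'
from rig import bot,eyes
import cv2,numpy as np
c=eyes.capture('scene'); a=c['image'][70:220,160:380]; b=eyes.capture('wrist')['image'][60:250,130:370]
f=lambda i:cv2.resize(i,(500,int(500*i.shape[0]/i.shape[1])),interpolation=cv2.INTER_CUBIC)
a,b=f(a),f(b); h=min(a.shape[0],b.shape[0]); cv2.imwrite('pics/s4.png',cv2.resize(np.hstack([a[:h],b[:h]]),None,fx=.8,fy=.8))
E
```

```text
t 9.1 stand P [ 0.0027 -0.0617  0.233 ] a 43.19074954358619 F [ 0.5 -0.8  0.2]
[[-0.001, 0.001, 1.0], [-0.684, 0.729, -0.001], [-0.729, -0.684, 0.0]]
J [-36.7  31.1 101.9  42.4  76.5 -47.5]
U [ 0.0028 -0.0391  0.2249] L [ 0.0027 -0.0521  0.211 ]
```

View pics/s4.png

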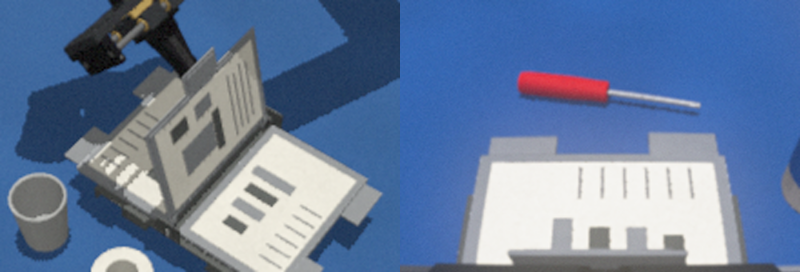

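The panel is nearly upright at about 1.35 rad, the next panel is flat, and the screwdriver hasn't moved. Now I push past upright and work out the remaining rows.

Call:
arm_command:
  translation:
    - [-0.14, 0.1, 0]
    - [-0.27, 0.2, 0]
    - [-0.39, 0.32, 0]
    - [-0.5, 0.45, 0]
    - [-0.6, 0.58, 0]
  rotation:
    - [0, 0, 0]
    - [0, 0, 0]
    - [0, 0, 0]
    - [0, 0, 0]
    - [0, 0, 0]
  grip: [1, 1, 1, 1, 1]

```text
time_s: 9.7
position: [0.5277, 0.0518, 0.2357]
tcp_rot: [[-0.127, 0.135, 0.983], [-0.673, 0.716, -0.186], [-0.729, -0.685, 0.0]]
force: [0.6, -0.4, -0.5]
opening: 0.006
```

```bash
python3 st.py
python3 - <<'E'
from arc import *
P=tcp(1.74); 
def t2(th):  # centre of tip end on the face line, r measured at tip centre, 
    # leading corner handled by support function
    rad=np.array([-np.cos(th),np.sin(th)]); m=np.array([np.sin(th),np.cos(th)])
    r=.162-.0*th; C=np.array([0,.063])+r*rad-.002*m
    C=C-m*.0095*abs(n@m); return C-.022*d
for seg in ([1.82,1.9,1.98,2.06,2.14],[2.22,2.3,2.38,2.46,2.54],[2.62,2.7,2.78,2.86,2.94],[3.0,3.05,3.1,3.13]):
    for t in seg:
        D=t2(t)-P; print(t,np.round(t2(t),4),'x %.2f y %.2f'%(-D@n/.08,D@d/.08))
    P=t2(seg[-1])
E
```

```text
t 9.7 stand P [0.0028 0.0051 0.2357] a 43.20202276026687 F [ 0.7 -0.3 -0.5]
[[-0.001, 0.001, 1.0], [-0.685, 0.729, -0.001], [-0.729, -0.685, 0.0]]
J [-29.7  30.1 103.5  46.3  72.5 -44.2]
U [0.0028 0.0277 0.2276] L [0.0028 0.0147 0.2137]
1.82 [0.0175 0.2367] x -0.11 y 0.13
1.9 [0.0307 0.2332] x -0.20 y 0.28
1.98 [0.0436 0.2287] x -0.26 y 0.43
2.06 [0.0561 0.2231] x -0.32 y 0.60
2.14 [0.0681 0.2165] x -0.36 y 0.76
2.22 [0.0795 0.2089] x -0.03 y 0.17
2.3 [0.0902 0.2003] x -0.04 y 0.34
2.38 [0.0994 0.1917] x -0.04 y 0.50
2.46 [0.1077 0.1827] x -0.03 y 0.65
2.54 [0.1152 0.1731] x -0.01 y 0.80
2.62 [0.122  0.1629] x 0.03 y 0.15
2.7 [0.128  0.1522] x 0.08 y 0.29
2.78 [0.1333 0.1411] x 0.14 y 0.44
2.86 [0.1376 0.1296] x 0.20 y 0.58
2.94 [0.1412 0.1178] x 0.28 y 0.71
3.0 [0.1432 0.1088] x 0.07 y 0.10
3.05 [0.1445 0.1011] x 0.12 y 0.17
3.1 [0.1454 0.0934] x 0.19 y 0.25
3.13 [0.1458 0.0888] x 0.23 y 0.29
```

Call:
arm_command:
  translation:
    - [-0.11, 0.13, 0]
    - [-0.2, 0.28, 0]
    - [-0.26, 0.43, 0]
    - [-0.32, 0.6, 0]
    - [-0.36, 0.76, 0]
  rotation:
    - [0, 0, 0]
    - [0, 0, 0]
    - [0, 0, 0]
    - [0, 0, 0]
    - [0, 0, 0]
  grip: [1, 1, 1, 1, 1]

```text
time_s: 10.2
position: [0.5396, 0.1147, 0.2147]
tcp_rot: [[-0.127, 0.135, 0.983], [-0.672, 0.716, -0.186], [-0.729, -0.684, -0.0]]
force: [0.5, -0.9, 0.6]
opening: 0.008
```

Call:
arm_command:
  translation:
    - [-0.03, 0.17, 0]
    - [-0.04, 0.34, 0]
    - [-0.04, 0.5, 0]
    - [-0.03, 0.65, 0]
    - [-0.01, 0.8, 0]
  rotation:
    - [0, 0, 0]
    - [0, 0, 0]
    - [0, 0, 0]
    - [0, 0, 0]
    - [0, 0, 0]
  grip: [1, 1, 1, 1, 1]

```text
time_s: 10.7
position: [0.5483, 0.1604, 0.171]
tcp_rot: [[-0.127, 0.135, 0.983], [-0.673, 0.716, -0.186], [-0.729, -0.685, -0.0]]
force: [-0.4, -0.9, 0.3]
opening: 0.005
```

```bash
python3 st.py
python3 - <<'E'
from rig import bot,eyes
import cv2,numpy as np
c=eyes.capture('scene'); a=c['image'][70:220,160:380]; b=eyes.capture('wrist')['image'][60:250,130:370]
f=lambda i:cv2.resize(i,(500,int(500*i.shape[0]/i.shape[1])),interpolation=cv2.INTER_CUBIC)
a,b=f(a),f(b); h=min(a.shape[0],b.shape[0]); cv2.imwrite('pics/s5.png',cv2.resize(np.hstack([a[:h],b[:h]]),None,fx=.8,fy=.8))
E
```

```text
t 10.7 stand P [0.003  0.1157 0.171 ] a 43.21793218241129 F [-0.2 -0.9  0.3]
[[-0.001, 0.001, 1.0], [-0.685, 0.729, -0.001], [-0.729, -0.685, -0.0]]
J [-17.3  36.7 105.8  56.3  60.5 -46. ]
U [0.003  0.1382 0.1629] L [0.003  0.1252 0.1491]
```

View pics/s5.png

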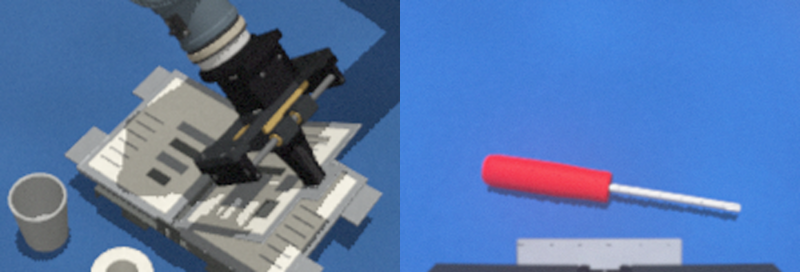

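The panel is past upright at about 2.5 rad with the fingertip pressing on its back near the tab, and the next panel is flat on the right. Now the last presses down.

Call:
arm_command:
  translation:
    - [0.03, 0.15, 0]
    - [0.08, 0.29, 0]
    - [0.14, 0.44, 0]
    - [0.2, 0.58, 0]
    - [0.28, 0.71, 0]
  rotation:
    - [0, 0, 0]
    - [0, 0, 0]
    - [0, 0, 0]
    - [0, 0, 0]
    - [0, 0, 0]
  grip: [1, 1, 1, 1, 1]

```text
time_s: 11.3
position: [0.553, 0.1859, 0.1156]
tcp_rot: [[-0.127, 0.135, 0.983], [-0.673, 0.716, -0.186], [-0.729, -0.685, -0.0]]
force: [0.3, -0.3, 1.5]
opening: 0.002
```

Call:
arm_command:
  translation:
    - [0.07, 0.1, 0]
    - [0.12, 0.17, 0]
    - [0.19, 0.25, 0]
    - [0.23, 0.28, 0]
    - [0.23, 0.28, 0]
  rotation:
    - [0, 0, 0]
    - [0, 0, 0]
    - [0, 0, 0]
    - [0, 0, 0]
    - [0, 0, 0]
  grip: [1, 1, 1, 1, 1]

```text
time_s: 11.8
position: [0.5536, 0.1893, 0.0879]
tcp_rot: [[-0.128, 0.135, 0.983], [-0.672, 0.717, -0.186], [-0.73, -0.684, -0.001]]
force: [-0.1, 0.4, 1.3]
opening: 0.007
```

```bash
python3 st.py
```

```text
t 11.8 stand P [0.0028 0.1451 0.0879] a 43.130706586852725 F [-0.2  0.3  1.3]
[[-0.002, 0.0, 1.0], [-0.684, 0.73, -0.001], [-0.73, -0.684, -0.001]]
J [-14.   46.1 106.4  64.1  54.1 -55.2]
U [0.0029 0.1676 0.0798] L [0.0028 0.1546 0.0659]
```

Call:
arm_command:
  translation:
    - [0.01, 0.01, 0]
    - [0.02, 0.02, 0]
    - [0.03, 0.03, 0]
    - [0.03, 0.03, 0]
  rotation:
    - [0, 0, 0]
    - [0, 0, 0]
    - [0, 0, 0]
    - [0, 0, 0]
  grip: [1, 1, 1, 1]

```text
time_s: 12.2
position: [0.5537, 0.1896, 0.0868]
tcp_rot: [[-0.126, 0.136, 0.983], [-0.67, 0.719, -0.185], [-0.732, -0.682, 0.001]]
force: [-3.3, -2.9, 10.6]
opening: 0.007
```

At the stop: the force rises to about 11 N with almost no further travel. I retract straight up and check.

Call:
arm_command:
  translation:
    - [-0.2, -0.2, 0]
    - [-0.6, -0.6, 0]
    - [-1, -1, 0]
    - [-1, -1, 0]
    - [-1, -1, 0]
  rotation:
    - [0, 0, 0]
    - [0, 0, 0]
    - [0, 0, 0]
    - [0, 0, 0]
    - [0, 0, 0]
  grip: [1, 1, 1, 1, 1]

```text
time_s: 12.7
position: [0.5536, 0.1853, 0.1987]
tcp_rot: [[-0.124, 0.138, 0.983], [-0.674, 0.715, -0.186], [-0.728, -0.686, 0.004]]
force: [0.9, 0.2, 0.2]
opening: 0.007
```

Call:
arm_command:
  translation:
    - [0, -1, 0]
    - [0, -1, 0]
    - [0, -1, 0]
    - [0, -1, 0]
  rotation:
    - [0, 0, 0]
    - [0, 0, 0]
    - [0, 0, 0]
    - [0, 0, 0]
  grip: [1, 1, 1, 1]

```text
time_s: 13.1
position: [0.5419, 0.1282, 0.2513]
tcp_rot: [[-0.129, 0.135, 0.982], [-0.672, 0.716, -0.187], [-0.729, -0.685, -0.002]]
force: [-0.2, 0.2, -0.2]
opening: 0.006
```

Run:
```python
from rig import bot,eyes,models
from fit import *
s=bot.read_state(); print(s['time_s'],s['position'],s['force']); np.savez('wp2.npz',p=s['position'],R=s['tcp_rot'])
c=eyes.capture('wrist'); b=c['image']; p=np.load('p.npy')
t=eyes.capture('top')['image']
for k in ['tab_edge','screwdriver','label_roll','spray_can','cup']: print(k,[(np.round(np.array(q['point'])*[512,384],1).tolist(),round(q['conf'],2)) for q in models.spot_point('top',k)[:1]])
for th in (2.94,3.04,3.14): print(th,'wrist',np.round(wproj(W(p,[pan(0.03,.18,th,-.002),pan(-.03,.18,th,-.002),pan(0,.155,th,-.002)]),'wp2.npz'),1).tolist(),'top',np.round(proj('top',W(p,[pan(0,.18,th,-.002)])),1).tolist())
f=lambda i:cv2.resize(i,(400,300),interpolation=cv2.INTER_CUBIC)
cv2.imwrite('pics/end.png',np.hstack([cv2.resize(t[175:325,150:350],(400,300),interpolation=cv2.INTER_CUBIC),cv2.resize(b[40:235,130:390],(400,300),interpolation=cv2.INTER_CUBIC)]))
```

```text
13.1 [0.54193763 0.1282338  0.25125262] [-0.19263473  0.23629014 -0.16448714]
tab_edge [([171.5, 227.8], 0.59)]
screwdriver [([132.1, 219.0], 0.9)]
label_roll [([278.8, 169.1], 0.66)]
spray_can [([206.4, 142.7], 0.71)]
cup [([338.7, 184.9], 0.9)]
2.94 wrist [[275.3, 222.0], [221.6, 222.1], [248.4, 244.1]] top [[168.1, 228.7]]
3.04 wrist [[274.2, 226.5], [223.1, 226.7], [248.6, 247.1]] top [[168.4, 229.4]]
3.14 wrist [[273.2, 232.1], [224.4, 232.2], [248.7, 251.2]] top [[169.6, 230.3]]
```

View pics/end.png

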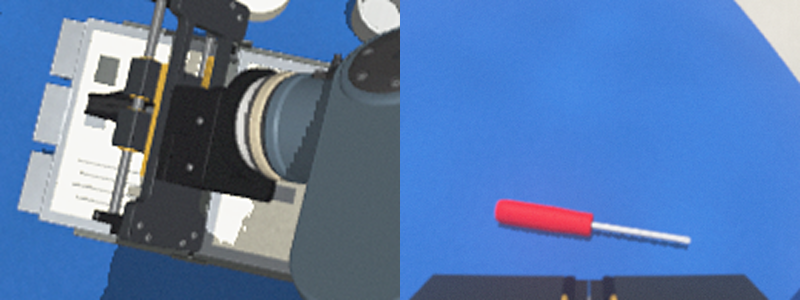

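In the top view the turned tab lies in line with the left pile's tabs and the bystanders haven't moved. The arm hides the right pile, so I back away further for a clean look.

Call:
arm_command:
  translation:
    - [0.9, -1, -0.3]
    - [0.9, -1, -0.3]
    - [0.9, -1, -0.3]
    - [0.9, -1, -0.3]
  rotation:
    - [0, 0, 0]
    - [0, 0, 0]
    - [0, 0, 0]
    - [0, 0, 0]
  grip: [1, 1, 1, 1]

```text
time_s: 13.85
position: [0.4991, 0.0258, 0.2546]
tcp_rot: [[-0.129, 0.138, 0.982], [-0.672, 0.716, -0.189], [-0.729, -0.684, -0.0]]
force: [0.7, 0.2, -0.2]
opening: 0.006
```

Call:
arm_command:
  translation:
    - [0.8, -1, -0.3]
    - [0.8, -1, -0.3]
    - [0.8, -1, -0.3]
    - [0.8, -1, -0.3]
  rotation:
    - [0, 0, 0]
    - [0, 0, 0]
    - [0, 0, 0]
    - [0, 0, 0]
  grip: [1, 1, 1, 1]

```text
time_s: 14.25
position: [0.4567, -0.0688, 0.2629]
tcp_rot: [[-0.128, 0.137, 0.982], [-0.672, 0.716, -0.187], [-0.729, -0.684, 0.0]]
force: [-0.4, 0.4, 0.2]
opening: 0.009
```

Call:
arm_command:
  translation:
    - [0.8, -1, -0.3]
    - [0.8, -1, -0.3]
    - [0.8, -1, -0.3]
    - [0.8, -1, -0.3]
  rotation:
    - [0, 0, 0]
    - [0, 0, 0]
    - [0, 0, 0]
    - [0, 0, 0]
  grip: [1, 1, 1, 1]

```text
time_s: 14.65
position: [0.4142, -0.1638, 0.2709]
tcp_rot: [[-0.127, 0.136, 0.983], [-0.672, 0.717, -0.186], [-0.73, -0.684, 0.0]]
force: [-0.5, 1.5, 0.1]
opening: 0.005
```

Run:
```python
from rig import bot,eyes,models
from fit import *
s=bot.read_state(); print(s['time_s'],s['position'],s['force']); np.savez('wp3.npz',p=s['position'],R=s['tcp_rot'])
b=eyes.capture('wrist')['image']; p=np.load('p.npy'); t=eyes.capture('scene')['image']
print('fixed tab corner ref (.04/.1,.18,.06)',np.round(wproj(W(p,[(.04,.18,.06),(.1,.18,.06),(.1,-.18,.06),(.105,-.155,.06)]),'wp3.npz'),1).tolist())
for th in (2.94,3.04,3.14): print(th,np.round(wproj(W(p,[pan(0.03,.18,th,-.002),pan(-.03,.18,th,-.002),pan(.105,.155,th,-.002),pan(-.105,.155,th,-.002)]),'wp3.npz'),1).tolist())
cv2.imwrite('pics/end2.png',np.hstack([cv2.resize(t[75:235,170:380],(394,300),interpolation=cv2.INTER_CUBIC),cv2.resize(b[40:235,130:390],(400,300),interpolation=cv2.INTER_CUBIC)]))
```

```text
14.65 [ 0.41420965 -0.16384828  0.27091782] [-0.53901021  1.52922199  0.08907506]
fixed tab corner ref (.04/.1,.18,.06) [[306.9, 90.0], [336.3, 91.6], [379.3, 271.5], [379.6, 253.8]]
2.94 [[304.6, 74.1], [272.3, 73.1], [345.6, 86.3], [230.7, 83.0]]
3.04 [[303.3, 80.7], [271.7, 79.8], [343.6, 91.8], [231.2, 88.8]]
3.14 [[302.1, 87.7], [271.3, 86.9], [341.8, 97.7], [231.6, 95.0]]
```

View pics/end2.png

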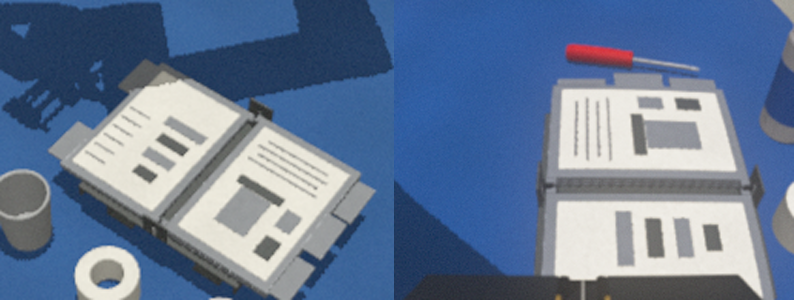

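The wrist picture puts the turned tab's edge at row ~87.5 and the panel's corner at row ~95. The model predicts 87 and 95 for 3.14 rad, and 80 and 89 for 3.04, so the panel is flat. The next panel lies flat on the right. Handing in.

```bash
python3 -c "
from rig import bot
print(bot.hand_in())"
```

```text
the job is handed in; nothing more can be done
None
```

The top panel is turned over and lies flat on the left-hand pile; I handed the job in at about 15 s of the 51 s allowed. `hand_in` reports no verdict, so the result below rests on my own checks.

**What I did:** With the fingers shut and the tool tilted about 43° down towards the spine, I slid the tip under the top panel's tab. I pushed the panel along its arc with 1–2 N and pressed it to its stop, where the force rose to about 11 N. Then I backed the arm well clear.

**Last checks:**
- **Top panel:** the final wrist picture fits about 3.14 rad: the tab edge is at row 87.5, where the model gives 87 for 3.14 rad and 80 for 3.04 rad.
- **Next panel:** it lies flat on the right in the final scene and wrist pictures.
- **Other things on the bench:** their spots in the top picture shifted by less than 4 px (about 8 mm) from the start. That is about the detector's own error, and the arm was never near them.
- **Contact:** the arm is well above everything. The last force reading was 1.6 N, slightly above the usual noise of about 1 N and taken just as the arm stopped moving.

No check failed. The only small disagreement was a steady 2-pixel sideways offset between the wrist camera and my fit of the stand, which is within calibration error.

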